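Click the lid of the cork box shut

TASK

The lid of the clear cork box lies on, but its blue rim still stands up on all four sides: work round it and press each of the four rim sections down with the fingertips until every one has clicked fully shut. Press firmly but do not crush the box, do not pick it up or shove it about, and leave the glass and the two loose corks as they are.

Things in the scene. Friction and masses are not known exactly. Their poses are not given: they have to be found in the camera images.
- cork_box: Clear storage box full of wine corks, 110 x 161 x 70 mm (long side along its y), about 0.8 kg, loose on the worktop. Lid: a fixed white middle panel (47 x 98 mm, top 70 mm above the worktop) and a blue snap-fit rim of four hinged sections, one a side; an orange seal shows under a section that is not shut. Origin: centre of its underside, z up.
- rim_front (a joint): Hinge of the blue rim section on the near long side (-x of the box), 160 mm long, parallel to the box's y, 29 mm wide from hinge to outer edge. 0 rad = proud, outer edge about 7 mm too high; 0.25 rad = clicked shut, level, at a hard stop. Snap spring: pressed at its ribs it takes up to about 10 N, passes over half way (0.125), then jumps shut and stays; let go sooner, it springs up.
- rim_front_press (a point): Point on top of the blue section on the near long side (-x of the box), in the middle of its length among three thin white ribs, 22 mm out from its hinge: where to press down. About 75 mm above the worktop while proud, 70 mm when shut. It moves with the section.
- rim_back (a joint): Hinge of the blue rim section on the far long side (+x of the box), 160 mm long, parallel to the box's y, 29 mm wide from hinge to outer edge. 0 rad = proud, outer edge about 7 mm too high; 0.25 rad = clicked shut, level, at a hard stop. Snap spring: pressed at its ribs it takes up to about 10 N, passes over half way (0.125), then jumps shut and stays; let go sooner, it springs up.
- rim_back_press (a point): Point on top of the blue section on the far long side (+x of the box), in the middle of its length among three thin white ribs, 22 mm out from its hinge: where to press down. About 75 mm above the worktop while proud, 70 mm when shut. It moves with the section.
- rim_left (a joint): Hinge of the blue rim section on the left short side (+y of the box), 48 mm long, parallel to the box's x, between the two long sections, 29 mm wide from hinge to outer edge. 0 rad = proud, outer edge about 7 mm too high; 0.25 rad = clicked shut, level, at a hard stop. Snap spring: pressed at its ribs it takes up to about 10 N, passes over half way (0.125), then jumps shut and stays; let go sooner, it springs up.
- rim_left_press (a point): Point on top of the blue section on the left short side (+y of the box), in the middle of its length among three thin white ribs, 22 mm out from its hinge: where to press down. About 75 mm above the worktop while proud, 70 mm when shut. It moves with the section.
- rim_right (a joint): Hinge of the blue rim section on the right short side (-y of the box), 48 mm long, parallel to the box's x, between the two long sections, 29 mm wide from hinge to outer edge. 0 rad = proud, outer edge about 7 mm too high; 0.25 rad = clicked shut, level, at a hard stop. Snap spring: pressed at its ribs it takes up to about 10 N, passes over half way (0.125), then jumps shut and stays; let go sooner, it springs up.
- rim_right_press (a point): Point on top of the blue section on the right short side (-y of the box), in the middle of its length among three thin white ribs, 22 mm out from its hinge: where to press down. About 75 mm above the worktop while proud, 70 mm when shut. It moves with the section.
- tumbler: Drinking glass, 81 mm across, 103 mm tall, loose and upright, beyond the far long side of the box (its centre about 135 mm from the box's centre). Origin at the centre of its underside. To be left alone.
- cork_standing: Loose wine cork standing on end, 24 mm across, 42 mm tall, left of the box. Origin at the centre of its underside. To be left alone.
- cork_lying: Loose wine cork lying on its side, 24 x 42 mm, at the far left of the box. Origin at its underside. To be left alone.

How it is judged:
At the end, for the whole second after the job is handed in: All four rim sections are clicked shut (each joint above 0.21 of 0.25 rad); the box stands flat and at rest within 40 mm of where it stood; the glass and the standing cork are upright and all three bystanders are within 30 mm of where they stood (value of joint each of rim_front, rim_back, rim_left, rim_right above 0.21 rad and distance of cork_box from where it was at the start of the episode below 0.04 m and angle between cork_box's own z axis and vertical below 0.05 rad and linear speed of cork_box below 0.02 m/s and distance of each of tumbler, cork_standing, cork_lying from where it was at the start of the episode below 0.03 m and angle between each of tumbler, cork_standing's own z axis and vertical below 0.1 rad); the robot touches nothing.
It fails at once if the box is lifted, tipped, or shoved more than 40 mm (height (world z) of cork_box above 0.012 m or angle between cork_box's own z axis and vertical above 0.15 rad or distance of cork_box from where it was at the start of the episode above 0.04 m).
It fails at once if the box is crushed: pressed with more than 60 N (contact force between the fingers and cork_box above 60 N).
It fails at once if the box is pressed with some other part of the arm than the fingers (contact force between the arm and cork_box above 8 N).
It fails at once if the glass or a loose cork is knocked over, lifted or moved more than 30 mm (distance of any of tumbler, cork_standing, cork_lying from where it was at the start of the episode above 0.03 m or angle between any of tumbler, cork_standing's own z axis and vertical above 0.4 rad).
It also fails if it takes over 43 s, if anything falls off the work surface, if the arm or the gripper's body presses on something with over 40 N, if the wrist force passes 120 N, or if a joint passes its speed limit or range.

ROBOT

A 6-joint arm with a two-finger parallel gripper is mounted at the origin on a cart in front of the work surface, level with it; the furniture and walls round the work are solid. World frame = base frame: x ahead of the robot, y to its left, z up, the work surface at z = 0. Lengths are in m, angles in rad, forces in N, time in s.
With the tool pointing down it reaches from about 0.3 to 0.875 m from the base axis. Payload 6.4 kg.
Tool frame: the origin (TCP) lies midway between the tips of the shut fingers; the grasp point (between the pads) lies 19 mm behind it; z points along the fingers, y is the line along which they close (so a half turn about z gives the same grasp; the last joint's range is limited). The gripper opens to 85 mm and grips with 20 to 120 N. Pads are 22 mm wide; open, the fingers measure 114 mm over their backs; the gripper's body (76 mm by 85 mm) begins 54 mm behind the grasp point. The pads swing forward as they close: fully open they stand 13 mm farther back than shut.
Start: joints at [0.962, 0.181, 1.607, -0, 1.354, -0.206], TCP at [0.225, 0.529, 0.231] pointing down, gripper open.
Joint ranges: [-2.99, 2.99], [-0.89, 2.07], [0.3, 2.58], [-1.14, 4.28], [0, 2.63], [-3.12, 3.12]. Speed limits (rad/s): [2.57, 2.57, 3.01, 3.14, 3.14, 3.14].

INTERFACE

Orientations are given as a unit quaternion [w, x, y, z].
In Python, from bench import sensors, vision, ctrl gives the robot as it stands.
- The arm moves only by the tool carry_out, never from a script. Its argument "deltas" is text: rows parted by semicolons, each of 7 numbers parted by spaces: the shift along the tool's x, y, z in mm, then the turn, a rotation vector about the tool's x, y, z in rad, then the closure, from 0 (fully open) to 1 (shut). In form: tx ty tz ax ay az claw; .... A call has 1 to 12 rows; each row is the pose to reach, as a shift and turn from the pose commanded when the call began, along the tool's axes at that moment; what a row does not reach only later rows make up. A row lasts 1/8 s, in which the tool goes at most 62.5 mm and 10.7 degrees, less where a joint would pass 70% of its speed; a pose out of reach is approached as far as the arm can. A call with a gripper value outside its range is refused whole. The fingers move at their own pace and stop on an object; the grip force is fixed at half the most. Time passes only in rows, so rows that repeat a pose let the fingers close. It gives the time, the measured TCP pose, the force, the opening and the grip force at its end, in the units of the state.
- sensors.get_obs(): the state, without advancing time (a new reading comes with each control period).
- vision.camera(name): name is "scene" or "top" or "wrist"; returns the picture (420x560x3 uint8, blue, green, red); there is no depth.
- vision.camera_model(name): a dict with "K" (3x3 intrinsics, pixels), "extrinsics" (4x4, takes a point from world to camera coordinates); the wrist camera has in their place "hand_eye" (4x4, takes a point from camera to tool coordinates, whose origin is the TCP and whose axes are the flange's). Camera axes: x right, y down, z forward; pixel columns grow to the right and rows downward; lengths in m; the calibration is good to about 2 mm. A picture is of the moment at which its call begins: read the wrist's pose just before it. camera_model takes no time and is no camera call.
- ctrl.hand_in(): hands the job in; it is judged then, once.
The state is a dict: "time_s": time; "q": joint angles; "dq": joint speeds; "joint_efforts": joint torques, N m; "eef_pos": TCP position; "eef_rot": TCP orientation; "wrist_force": force on the tool from outside, world axes, zero at the start; "torque": the same for the moment, N m; "opening": opening from 0.0 (shut) to 1.0 (fully open); "grasp_force": force on a finger pad.
Only numpy, scipy, OpenCV 4.12 (cv2) and the standard library are available. Lean on these libraries where they do the work, as an engineer would, in place of code of your own. Each camera call takes 0.05 s, during which the arm holds its last target. There are 200 camera calls.

## Working session

There is one attempt and no reset: what is moved stays moved. The work goes in short steps, Python scripts to look and compute and a tool call to move; the robot and the scene stay as the last step left them, time stands still between calls to the robot, and variables do not carry over. Pictures are saved under pics/ and viewed, at most 10 in all, crops included, and the job is handed in when it is done.

Besides the shell and the picture viewer there is one more tool, called after "Request:" as a command line: name --argument value ..., lists and objects as JSON in quotes. carry_out: Moves the arm, as the interface text tells. Its arguments: {"type":"object","properties":{"deltas":{"type":"string"}},"required":["deltas"]}

```bash
mkdir -p pics; python3 - <<'E'
from bench import sensors, vision
import cv2,numpy as np
for n in ("top","scene"):
    cv2.imwrite(f"pics/{n}0.png",vision.camera(n))
    m=vision.camera_model(n); print(n,np.round(m["K"],1).tolist(),np.round(m["extrinsics"],3).tolist())
o=sensors.get_obs();print(o["time_s"],o["eef_pos"],o["eef_rot"],o["opening"])
E
```

```text
top [[406.4, 0.0, 283.0], [0.0, 406.4, 201.6], [0.0, 0.0, 1.0]] [[0.028, -0.999, -0.035, 0.32], [-0.988, -0.023, -0.15, 0.529], [0.15, 0.039, -0.988, 0.827], [0.0, 0.0, 0.0, 1.0]]
scene [[498.7, 0.0, 279.4], [0.0, 498.7, 213.3], [0.0, 0.0, 1.0]] [[-0.897, -0.442, 0.025, 0.626], [-0.25, 0.46, -0.852, 0.038], [0.365, -0.77, -0.523, 0.937], [0.0, 0.0, 0.0, 1.0]]
0.1 [0.22509826 0.52855075 0.23047506] [-3.08773213e-04  2.00055381e-01  9.79784266e-01 -7.36190295e-04] 1.0003515609638984
```

View pics/top0.png

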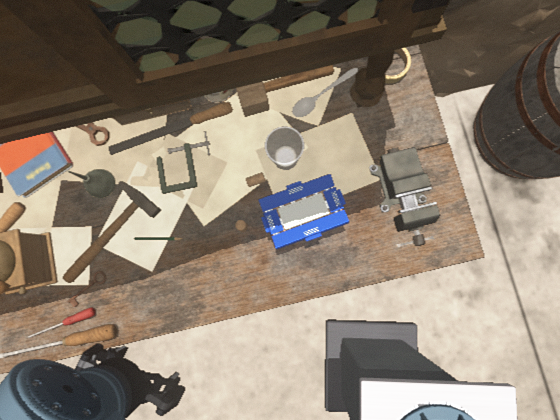

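View pics/scene0.png

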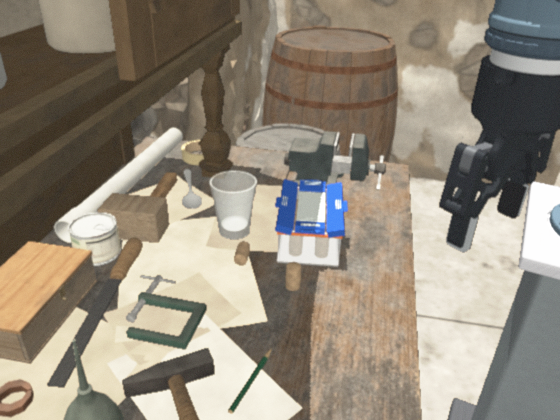

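The top view shows the box at about (304,212), the glass at (285,148), the corks at (240,225) and (256,180), and a vise to the right at (405,190). I'll rectify the lid onto its height plane.

```bash
cat > h.py <<'E'
import cv2,numpy as np
from bench import sensors, vision
def rays(px,z,m):
    T=np.array(m["extrinsics"]);K=np.array(m["K"]);R,t=T[:3,:3],T[:3,3]
    c=-R.T@t; d=np.c_[np.asarray(px,float),np.ones(len(px))]@np.linalg.inv(K).T@R
    return c+d*((z-c[2])/d[:,2])[:,None]
def rect(mask,z,m):
    cs,_=cv2.findContours(mask,cv2.RETR_EXTERNAL,cv2.CHAIN_APPROX_NONE)
    c=max(cs,key=cv2.contourArea)[:,0]
    return cv2.minAreaRect((rays(c,z,m)[:,:2]*1000).astype(np.float32)),c
E
python3 - <<'E'
from h import *
im=cv2.imread("pics/top0.png");m=vision.camera_model("top")
hsv=cv2.cvtColor(im,cv2.COLOR_BGR2HSV)
b=cv2.inRange(hsv,(105,130,60),(130,255,255));b[:,:200]=0;b[:,380:]=0;b[260:]=0;b[:150]=0
r,c=rect(cv2.morphologyEx(b,cv2.MORPH_CLOSE,np.ones((5,5))),.075,m);print("blue",r)
w=cv2.inRange(hsv,(0,0,130),(180,70,255)); k=np.zeros_like(w);cv2.fillPoly(k,[cv2.convexHull(c)],255)
r,c=rect(w&k,.07,m);print("white",r)
q=sensors.get_obs();R=q["eef_rot"]
print("corners at table: glass/cork", rays([[240,225],[256,180]],.03,m)[:,:2],rays([[284,147]],.103,m))
print("vise near", rays([[375,170],[385,210]],.1,m)[:,:2])
from scipy.spatial.transform import Rotation as Ro
print(Ro.from_quat(np.roll(R,-1)).as_matrix().round(3))
cv2.imwrite("pics/c.png",cv2.resize(im[120:270,220:420],None,fx=4,fy=4,interpolation=cv2.INTER_CUBIC))
E
```

```text
blue ((497.9110412597656, 290.63543701171875), (120.89311218261719, 172.2967529296875), 19.868581771850586)
white ((498.95611572265625, 291.2314758300781), (52.67878723144531, 105.78335571289062), 21.517404556274414)
corners at table: glass/cork [[0.46909303 0.42634673]
 [0.56963829 0.39523773]] [[0.62473139 0.33241853 0.103     ]]
vise near [[0.58091086 0.14726021]
 [0.49984314 0.12798734]]
[[-0.92   0.392 -0.001]
 [ 0.392  0.92  -0.001]
 [ 0.    -0.002 -1.   ]]
```

View pics/c.png

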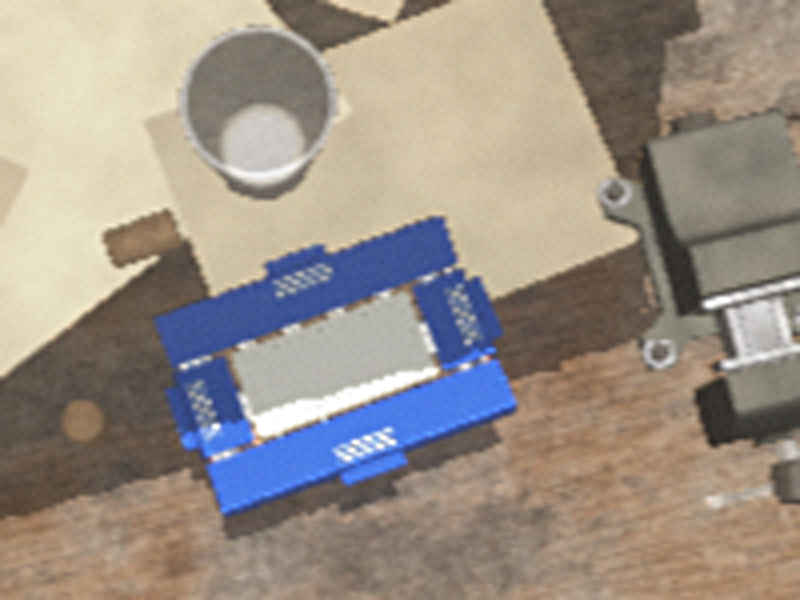

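The crop shows the ribs at full-image pixels front (311.2,230.8), back (295.8,189.8), left (270.8,221.8) and right (336,198.2). Next: the shifts in tool axes.

```bash
python3 - <<'E'
from h import *
from scipy.spatial.transform import Rotation as Ro
m=vision.camera_model("top")
P=rays([[311.25,230.75],[295.75,189.75],[270.75,221.75],[336,198.25]],.075,m)
print(P.round(4), "c",P[:2].mean(0),P[2:].mean(0),[np.linalg.norm(P[0]-P[1]),np.linalg.norm(P[2]-P[3])])
v=P[2]-P[3];u=P[1]-P[0];yl=np.arctan2(-v[0],v[1]);print("yaw",np.degrees(yl),np.degrees(np.arctan2(u[1],u[0])))
c=np.array([.4985,.291,0]);y=np.radians(21)
B=c+np.array([[-.048,0,0.1],[.048,0,.1],[0,.0735,.1],[0,-.0735,.1]])@Ro.from_euler('z',y).as_matrix().T
print(B.round(4))
o=sensors.get_obs();R=Ro.from_quat(np.roll(o["eef_rot"],-1))
print("tool shifts mm",(R.inv().apply(B-o["eef_pos"])*1000).round(1))
# target: tool y along box y, z down
T=np.c_[[-np.cos(y),-np.sin(y),0],[-np.sin(y),np.cos(y),0],[0,0,-1]]
print("turn",(R.inv()*Ro.from_matrix(T)).as_rotvec().round(4))
E
```

```text
[[0.4569 0.2728 0.075 ]
 [0.5415 0.3065 0.075 ]
 [0.4733 0.3565 0.075 ]
 [0.5254 0.2229 0.075 ]] c [0.4991596  0.28968147 0.075     ] [0.49936184 0.28970738 0.075     ] [np.float64(0.09106421934659244), np.float64(0.14334090906931465)]
yaw 21.307627756566717 21.72988161300421
[[0.4537 0.2738 0.1   ]
 [0.5433 0.3082 0.1   ]
 [0.4722 0.3596 0.1   ]
 [0.5248 0.2224 0.1   ]]
tool shifts mm [[-310.2 -144.5  130.6]
 [-379.2  -77.8  130.5]
 [-293.6  -58.4  130.5]
 [-395.8 -164.   130.6]]
turn [-0.0014 -0.0009 -0.7693]
```

Request:
carry_out --deltas "-60 -28 0 0 0 -0.15 1; -120 -56 15 0 0 -0.3 1; -180 -84 30 0 0 -0.45 1; -240 -112 50 0 0 -0.6 1; -300 -138 70 0 0 -0.77 1; -310 -144 90 0 0 -0.77 1; -310 -144 110 0 0 -0.77 1; -310 -144 110 0 0 -0.77 1"

```text
time_s: 1.1
eef_pos: [0.4527, 0.2739, 0.1193]
eef_rot: [-0.002, -0.182, 0.983, -0.0]
wrist_force: [0.1, -0.3, 0.2]
opening: 0.001
grasp_force: 0.0
```

```bash
cat > g.py <<'E'
from h import *
from scipy.spatial.transform import Rotation as Ro
o=sensors.get_obs();R=Ro.from_quat(np.roll(o["eef_rot"],-1));y=np.radians(21.3)
B=np.array([.4988,.2903,0])+np.array([[-.0465,0,0.075],[.0465,0,.075],[0,.0725,.075],[0,-.0725,.075]])@Ro.from_euler('z',y).as_matrix().T
print("F,B,L,R tool shifts mm",(R.inv().apply(B-o["eef_pos"])*1000).round(1).tolist())
print(o["time_s"],o["eef_pos"].round(4),o["wrist_force"].round(1),o["opening"],R.as_matrix().round(3).tolist())
E
python3 g.py; python3 -c "
from h import *
cv2.imwrite('pics/w1.png',vision.camera('wrist'));cv2.imwrite('pics/t1.png',vision.camera('top')[120:300,200:440])"
```

```text
F,B,L,R tool shifts mm [[-2.6, -1.5, 44.2], [-95.6, -0.9, 43.8], [-48.7, 71.3, 44.0], [-49.5, -73.7, 44.0]]
1.1 [0.4527 0.2739 0.1193] [ 0.1 -0.3  0.2] 0.001184536598652583 [[-0.934, -0.358, -0.005], [-0.358, 0.934, -0.001], [0.005, 0.0, -1.0]]
```

View pics/w1.png

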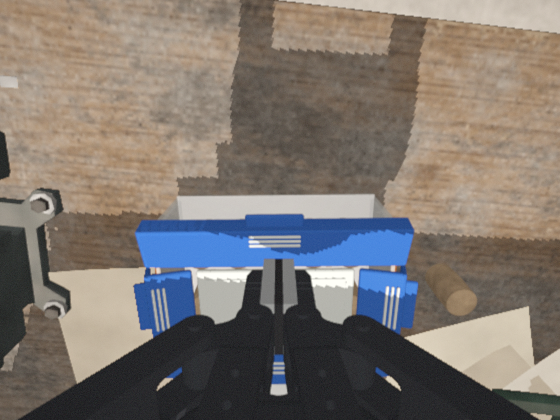

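The wrist view shows the box straight: front ribs at (275,241), left ribs at (392,308), right ribs at (160,308). A quick check by rays before I press.

```bash
python3 - <<'E'
from h import *
from scipy.spatial.transform import Rotation as Ro
o=sensors.get_obs();R=Ro.from_quat(np.roll(o["eef_rot"],-1)).as_matrix()
m=vision.camera_model("wrist");H=np.array(m["hand_eye"])
W=np.eye(4);W[:3,:3]=R;W[:3,3]=o["eef_pos"]
P=rays([[275,241],[392,308],[160,308]],.075,{"K":m["K"],"extrinsics":np.linalg.inv(W@H)})
print(((P-o["eef_pos"])@R*1000).round(1))
E
```

```text
[[ -3.5  -2.9  46.6]
 [-50.   71.1  46.6]
 [-50.3 -76.   46.5]]
```

Request:
carry_out --deltas "-3 -2 20 0 0 0 1; -3 -2 36 0 0 0 1; -3 -2 41 0 0 0 1; -3 -2 43 0 0 0 1; -3 -2 45 0 0 0 1; -3 -2 46 0 0 0 1; -3 -2 47 0 0 0 1; -3 -2 48 0 0 0 1; -3 -2 48 0 0 0 1"

```text
time_s: 2.33
eef_pos: [0.458, 0.2744, 0.0739]
eef_rot: [0.0, -0.183, 0.983, 0.0]
wrist_force: [-1.7, 0.2, 1.4]
opening: -0.002
grasp_force: 0.7
```

Request:
carry_out --deltas "0 0 1 0 0 0 1; 0 0 2 0 0 0 1; 0 0 3 0 0 0 1; 0 0 4 0 0 0 1; 0 0 4 0 0 0 1"

```text
time_s: 2.95
eef_pos: [0.4576, 0.2742, 0.0699]
eef_rot: [-0.0, -0.183, 0.983, -0.0]
wrist_force: [-3.0, -1.0, 6.9]
opening: 0.001
grasp_force: 3.8
```

Request:
carry_out --deltas "0 0 1 0 0 0 1; 0 0 2 0 0 0 1; 0 0 2 0 0 0 1"

```text
time_s: 3.32
eef_pos: [0.4577, 0.2742, 0.0697]
eef_rot: [-0.0, -0.183, 0.983, -0.0]
wrist_force: [-9.8, -4.6, 23.7]
opening: -0.002
grasp_force: 11.8
```

Request:
carry_out --deltas "0 0 -15 0 0 0 1; 0 0 -30 0 0 0 1; -24 37 -30 0 0 0 1; -47 73 -30 0 0 0 1; -47 73 -20 0 0 0 1; -47 73 -12 0 0 0 1; -47 73 -8 0 0 0 1; -47 73 -6 0 0 0 1; -47 73 -4 0 0 0 1; -47 73 -2 0 0 0 1; -47 73 0 0 0 0 1; -47 73 0 0 0 0 1"

```text
time_s: 4.82
eef_pos: [0.4755, 0.3587, 0.0696]
eef_rot: [-0.0, -0.183, 0.983, -0.001]
wrist_force: [-8.1, -5.8, 18.7]
opening: -0.002
grasp_force: 9.4
```

```bash
python3 g.py
```

```text
F,B,L,R tool shifts mm [[49.3, -72.4, -5.3], [-43.7, -72.0, -5.3], [3.1, 0.3, -5.4], [2.5, -144.7, -5.2]]
4.825 [0.4755 0.3587 0.0696] [-8.1 -5.8 18.7] -0.0016791898569975224 [[-0.933, -0.359, -0.0], [-0.359, 0.933, -0.001], [0.001, -0.001, -1.0]]
```

Same depth and hard-stop force, so the left section looks shut. Next the back section.

Request:
carry_out --deltas "0 0 -15 0 0 0 1; 0 0 -30 0 0 0 1; -22 -36 -30 0 0 0 1; -44 -72 -30 0 0 0 1; -44 -72 -20 0 0 0 1; -44 -72 -12 0 0 0 1; -44 -72 -8 0 0 0 1; -44 -72 -6 0 0 0 1; -44 -72 -4 0 0 0 1; -44 -72 -2 0 0 0 1; -44 -72 0 0 0 0 1; -44 -72 0 0 0 0 1"

```text
time_s: 6.32
eef_pos: [0.5423, 0.3085, 0.0698]
eef_rot: [0.0, -0.183, 0.983, 0.0]
wrist_force: [-7.6, -1.9, 17.9]
opening: 0.005
grasp_force: 8.6
```

```bash
python3 g.py
```

```text
F,B,L,R tool shifts mm [[93.6, -1.6, -5.3], [0.6, -1.2, -5.2], [47.4, 71.1, -5.2], [46.8, -73.9, -5.3]]
6.325 [0.5423 0.3085 0.0698] [-7.6 -1.9 17.9] 0.005288768822186082 [[-0.933, -0.36, 0.0], [-0.36, 0.933, 0.001], [-0.001, 0.0, -1.0]]
```

Request:
carry_out --deltas "0 0 -15 0 0 0 1; 0 0 -30 0 0 0 1; 23 -37 -30 0 0 0 1; 46 -74 -30 0 0 0 1; 46 -74 -20 0 0 0 1; 46 -74 -12 0 0 0 1; 46 -74 -8 0 0 0 1; 46 -74 -6 0 0 0 1; 46 -74 -4 0 0 0 1; 46 -74 -2 0 0 0 1; 46 -74 0 0 0 0 1; 46 -74 0 0 0 0 1"

```text
time_s: 7.82
eef_pos: [0.5258, 0.2228, 0.0696]
eef_rot: [-0.0, -0.183, 0.983, 0.0]
wrist_force: [-8.9, -2.2, 19.4]
opening: 0.001
grasp_force: 10.0
```

Lifting up and back over the near side for a check look.

Request:
carry_out --deltas "0 0 -20 0 0 0 1; 0 0 -60 0 0 0 1; 40 30 -110 0 0 0 1; 80 60 -130 0 0 0 1; 110 80 -130 0 0 0 1; 130 80 -130 0 0 0 1; 130 80 -130 0 0 0 1; 130 80 -130 0 0 0 1"

```text
time_s: 8.82
eef_pos: [0.3766, 0.2504, 0.1975]
eef_rot: [0.0, -0.182, 0.983, 0.0]
wrist_force: [-0.0, 0.3, -0.6]
opening: 0.002
grasp_force: 0.0
```

```bash
python3 - <<'E'
from h import *
s=vision.camera("scene");w=vision.camera("wrist");t=vision.camera("top")
a=cv2.resize(s[150:300,180:380],(800,600),interpolation=cv2.INTER_CUBIC)
b=cv2.resize(cv2.imread("pics/scene0.png")[150:300,180:380],(400,300))
cv2.imwrite("pics/s2.png",a);cv2.imwrite("pics/w2.png",np.hstack([cv2.resize(w,(400,300)),cv2.resize(t[120:270,220:420],(400,300))]))
cv2.imwrite("pics/s0.png",b)
print(sensors.get_obs()["wrist_force"])
E
```

```text
[0.89647563 0.362957   0.02244628]
```

View pics/s2.png

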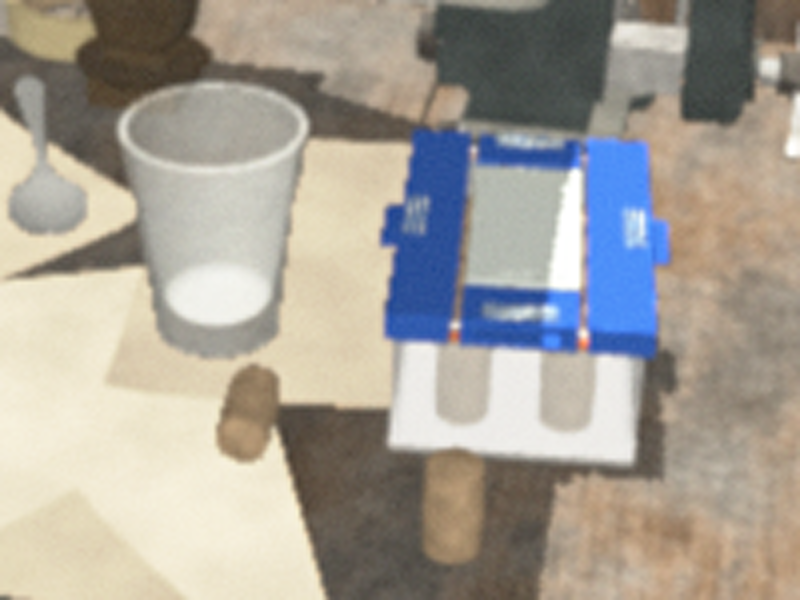

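View pics/w2.png

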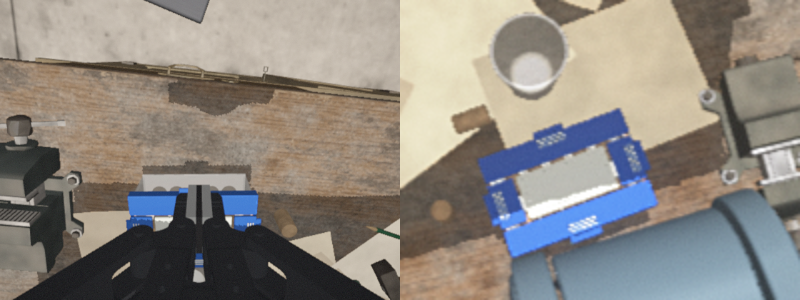

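The lid is level on all four sides. Orange shows only in the hinge gaps around (455,330) and (583,340), and the glass and corks haven't moved. All four presses also stopped at 0.0697 m with about 20 N, which is the hard stop.

```bash
python3 -c "
from bench import ctrl
print(ctrl.hand_in())"
```

```text
the job is handed in; nothing more can be done
None
```

I pressed all four rim sections down to the hard stop at 18–24 N each, the final pictures show the lid level with the box, glass and corks apparently undisturbed, and the job is handed in (no verdict was returned).

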